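# Fit the temperature probe into the culture vessel

## Task

Get the glass culture vessel ready with its temperature probe: draw the blue-headed blanking plug up out of the centre port, park it hanging upright in the notch of the steel side tab and let go of it, then take the black-headed probe from its stand and thread it straight down through the port and the guide ring below it, without forcing it, until the red depth mark on its shaft is level with the rim of the port. The program finishes while still holding the probe by its head, steady at that depth with its tip hanging clear of the vessel's floor, so that a colleague can tighten the clamp screw. Leave the orange-headed electrode, the yellow tip rack, the amber bottle and the sharps bin in their places.

Things in the scene. Friction and masses are not known exactly. Their poses are not given: they have to be found in the camera images.
- vessel: fixed culture vessel: white round base 156 mm across, clear glass pot 100 mm across (its inner floor 35 mm above the table), round steel headplate 132 mm across, top at 143 mm, with a port sleeve in its centre and a flat steel tab at one side, along the vessel's -x. Origin under its centre on the table, z up. Screws and white caps stand 10 mm or less above the plate, lower than the port rim
- port (a point): centre of the port sleeve's upper rim, 160 mm above the table, 17 mm above the headplate: the first bushing, through sleeve and headplate, bore 14 mm, 29 mm long, vertical; sleeve 22 mm across outside, a small clamp screw sticking out 26 mm towards the vessel's +x, below the rim. Axes as vessel
- guide (a point): centre of the upper face of the guide ring: the second bushing, on the same vertical axis 78 mm below the port rim (82 mm above the table), bore 15 mm, 10 mm thick, hung inside the glass on two rods
- notch (a point): parking place in the side tab: the shank's axis at the tab's upper face, 160 mm above the table, level with the port rim, 90 mm from the port along the vessel's -x. Notch 15 mm wide (y), open outwards (-x) 28 mm beyond this point, closed 10 mm towards the port; tab 5 mm thick, 44 mm wide, free above and below. The head rests on the tab, the shank hangs through. Axes as vessel
- plug_grip (a point): middle of the blue ribbed round head (26 mm across, 44 mm tall) of the upright blanking plug, 70 g. The head's underside, 22 mm below this point, rests on the port rim at the start; the steel shank below it (12 mm across, 36 mm long, tapered end) sits loosely in the port. z along the shank, up
- probe_grip (a point): middle of the black round head (22 mm across, 45 mm tall) of the upright temperature probe, 130 g; below it a straight steel shaft, 12 mm across, 145 mm long. The tip lies 167.5 mm below this point; a red band 4 mm wide, the depth mark, is centred 57.5 mm below this point, 110 mm above the tip. Stands loose at the start in an outer hole (72 mm deep) of the stand. z along the shaft, up
- probe_tip (a point): the lower end of the probe on its axis; the end tapers from 12 mm to 7 mm over the last 8 mm
- stand: fixed white probe stand, 80 by 160 mm foot, block 50 by 140 mm and 80 mm high, long along its y, with three holes in a row, 35 mm apart; origin at the centre of its foot on the table. Probe and electrode stand in the two outer holes, either way round, 70 mm apart
- electrode_mid (a point): middle of the spare electrode with the orange head (22 mm across; 170 mm long, 20 mm shorter than the probe) in the other outer hole of the stand; stays there
- tiprack_mid (a point): middle of the yellow pipette-tip rack, 82 by 122 by 48 mm, loose; stays there
- bottle_mid (a point): middle of the amber bottle, 54 mm across, 110 mm high, loose, between robot and vessel; stays there
- sharps_mid (a point): middle of the yellow sharps bin with the red lid, 144 mm across, 162 mm high, loose, at the left; stays there
There are look-alikes about, which are no part of the job. What is shaped like the part that bears plug_grip but green or pink is not meant. Leave any purple look-alike of the part that bears probe_grip alone.

How it is judged:
On the way, in this order (a step that is already met when the one before it is completed fails the run):
1. the blanking plug is drawn out of the port, its shank clear of the rim (z of plug_grip in the frame of port above 0.06 m), for 0.1 s.
2. the plug hangs upright in the notch of the side tab, its head on the tab, let go (horizontal distance between plug_grip and notch below 0.01 m and z of plug_grip in the frame of notch between 0.018 and 0.026 m and angle between plug_grip's own z axis and vertical below 0.15 rad and linear speed of plug below 0.03 m/s and contact force between the fingers and plug below 0.1 N), for 0.2 s.
3. the probe, upright, has passed through the port with its tip 30 mm or more below the rim (z of probe_tip in the frame of port below -0.03 m and horizontal distance between probe_tip and port below 0.006 m and angle between probe_grip's own z axis and vertical below 0.1 rad), for 0.1 s.
At the end, for the whole second after the job is handed in: The gripped probe (over 3 N) spans port and guide ring, still, within 3.4 degrees of upright, red mark within 7 mm of the port rim, pressing on the vessel under 15 N. The plug, let go, hangs upright in the notch within 10 mm of its point, head on the tab (all of step 2 and z of probe_tip in the frame of port between -0.117 and -0.103 m and horizontal distance between probe_tip and guide below 0.004 m and horizontal distance between probe_grip and port below 0.008 m and angle between probe_grip's own z axis and vertical below 0.06 rad and linear speed of probe below 0.02 m/s and contact force between the fingers and probe above 3 N and contact force between probe and vessel below 15 N); the arm keeps its last pose, push and grip.
It fails at once if the probe is forced: pressed on the vessel with more than 30 N (contact force between probe and vessel above 30 N).
It fails at once if the orange-headed electrode is moved out of its place or knocked over (distance of electrode_mid from where it was at the start of the episode above 0.03 m or angle between electrode_mid's own z axis and vertical above 0.2 rad).
It fails at once if the yellow tip rack is moved out of its place or knocked over (distance of tiprack_mid from where it was at the start of the episode above 0.025 m or angle between tiprack_mid's own z axis and vertical above 0.35 rad).
It fails at once if the amber bottle is moved out of its place or knocked over (distance of bottle_mid from where it was at the start of the episode above 0.025 m or angle between bottle_mid's own z axis and vertical above 0.35 rad).
It fails at once if the sharps bin is moved out of its place or knocked over (distance of sharps_mid from where it was at the start of the episode above 0.025 m or angle between sharps_mid's own z axis and vertical above 0.35 rad).
It also fails if it takes over 72 s, if anything falls off the work surface, if the arm or the gripper's body presses on something with over 40 N, if the wrist force passes 120 N, or if a joint passes its speed limit or range.

## Robot

A 6-joint arm with a two-finger parallel gripper is mounted at the origin on the work surface. World frame = base frame: x ahead of the robot, y to its left, z up, the work surface at z = 0. Lengths are in m, angles in rad, forces in N, time in s.
With the tool pointing down it reaches from about 0.35 to 0.975 m from the base axis. Payload 4.9 kg.
Tool frame: the origin (TCP) lies between the finger pads; the fingertips stand 19 mm ahead of it and the grasp point (between the pads) is the TCP; z points along the fingers, y is the line along which they close (so a half turn about z gives the same grasp; the last joint's range is limited). The gripper opens to 85 mm and grips with 20 to 120 N. Pads are 22 mm wide; open, the fingers measure 114 mm over their backs; the gripper's body (76 mm by 85 mm) begins 54 mm behind the grasp point. The pads swing forward as they close: fully open they stand 13 mm farther back than shut.
Start: joints at [1.019, 0.053, 1.613, -0, 1.476, -0.119], TCP at [0.262, 0.567, 0.25] pointing down, gripper open.
Joint ranges: [-3.01, 3.01], [-1.01, 2.22], [0.06, 2.58], [-1.02, 4.17], [0.09, 2.62], [-3.14, 3.14]. Speed limits (rad/s): [2.57, 2.57, 3.14, 3.14, 3.14, 3.14].

## Interface

Orientations are given as a rotation vector (axis times angle).
In Python, from station import ctrl gives the robot as it stands. The module is installed in compiled form; this text tells all that it offers.
- The arm moves only by the tool servo_tool, never from a script. Its argument "increments" is a list that holds one entry, the list of rows, each a list of 5 numbers: the finger opening in cm, from 0 to 8.54, then the shift along the tool's x, y, z in cm, then the turn about the tool's z in degrees. A call has 1 to 5 rows; each row is the pose to reach, as a shift and turn from the pose commanded when the call began, along the tool's axes at that moment; what a row does not reach only later rows make up. A row lasts 1/10 s, in which the tool goes at most 50 mm and 8.59 degrees, less where a joint would pass 70% of its speed; a pose out of reach is approached as far as the arm can. A call with a gripper value outside its range is refused whole. The fingers move at their own pace and stop on an object; "newtons" is the grip in N (left out, the last holds). Time passes only in rows, so rows that repeat a pose let the fingers close. It gives the time, the measured TCP pose, the force, the opening and the grip force at its end, in the units of the state.
- ctrl.get_obs(): the state, without advancing time (a new reading comes with each control period).
- ctrl.get_image(name): name is "scene" or "top" or "wrist"; returns a dict with "img" (400x640x3 uint8, red, green, blue), "fx", "fy", "cx", "cy" (pixels), "rvec" (rotation vector, rad) and "tvec" (3), from world to camera coordinates, as OpenCV has them; the wrist camera has in their place "mount" (4x4, takes a point from camera to tool coordinates, whose origin is the TCP and whose axes are the flange's). Camera axes: x right, y down, z forward; pixel columns grow to the right and rows downward; lengths in m; the calibration is good to about 2 mm. A picture is of the moment at which its call begins: read the wrist's pose just before it. There is no depth.
- ctrl.finish_job(): hands the job in; it is judged then, once.
The state is a dict: "t": time; "q": joint angles; "dq": joint speeds; "effort": joint torques, N m; "tool_pos": TCP position; "tool_rot": TCP orientation; "contact_force": force on the tool from outside, world axes, zero at the start; "wrist_torque": the same for the moment, N m; "opening": finger opening in m; "grip_force": force on a finger pad.
Only numpy, scipy, OpenCV 4.12 (cv2) and the standard library are available. Lean on these libraries where they do the work, as an engineer would, in place of code of your own. Each camera call takes 0.05 s, during which the arm holds its last target. There are 200 camera calls.

## Working session

There is one attempt and no reset: what is moved stays moved. The work goes in short steps, Python scripts to look and compute and a tool call to move; the robot and the scene stay as the last step left them, time stands still between calls to the robot, and variables do not carry over. Pictures are saved under pics/ and viewed, at most 10 in all, crops included, and the job is handed in when it is done.

Besides the shell and the picture viewer there is one more tool, called after ">>>" as name(argument=value, ...) on one line, values as JSON. servo_tool: Moves the arm, as the interface text tells. Its arguments: {"type":"object","properties":{"increments":{"type":"array"},"newtons":{"type":"number"}},"required":["increments"]}

```bash
mkdir -p pics; cat > h.py <<'E'
import numpy as np, cv2
from station import ctrl
def cam(n):
    o=ctrl.get_obs(); d=ctrl.get_image(n)
    if 'mount' in d:
        R,_=cv2.Rodrigues(np.array(o['tool_rot'],float)); T=np.eye(4);T[:3,:3]=R;T[:3,3]=o['tool_pos']
        M=T@np.array(d['mount'])
    else:
        R,_=cv2.Rodrigues(np.array(d['rvec'],float)); M=np.eye(4);M[:3,:3]=R.T;M[:3,3]=-R.T@np.array(d['tvec']).ravel()
    d['M']=M; return d
def ray(d,u,v):
    r=d['M'][:3,:3]@np.array([(u-d['cx'])/d['fx'],(v-d['cy'])/d['fy'],1.]); return d['M'][:3,3],r/np.linalg.norm(r)
def plane(d,u,v,z):
    c,r=ray(d,u,v); return c+r*(z-c[2])/r[2]
def proj(d,p):
    q=np.linalg.inv(d['M'])@np.append(p,1); return d['fx']*q[0]/q[2]+d['cx'],d['fy']*q[1]/q[2]+d['cy']
def tri(*rs):
    A=np.zeros((3,3));b=np.zeros(3)
    for c,r in rs: P=np.eye(3)-np.outer(r,r);A+=P;b+=P@c
    p=np.linalg.solve(A,b); return p,[np.linalg.norm((np.eye(3)-np.outer(r,r))@(p-c)) for c,r in rs]
def save(d,n): cv2.imwrite('pics/'+n,cv2.cvtColor(d['img'],cv2.COLOR_RGB2BGR))
def blobs(d,lo,hi,amin=40):
    m=cv2.inRange(cv2.cvtColor(d['img'],cv2.COLOR_RGB2HSV),lo,hi)
    n,l,s,c=cv2.connectedComponentsWithStats(m)
    return [(s[i].tolist(),c[i].round(1).tolist()) for i in range(1,n) if s[i][4]>=amin]
E
python3 - <<'E'
from h import *
for n in('scene','top','wrist'):
    d=cam(n);save(d,n+'0.png');print(n,d['fx'],d['M'].round(3).tolist())
    if n!='wrist':
        print('blue',blobs(d,(95,100,50),(130,255,255)));print('orange',blobs(d,(5,150,120),(17,255,255)))
print(ctrl.get_obs())
E
```

```text
scene 414.9502856173991 [[-0.317, 0.672, -0.669, 1.228], [0.948, 0.223, -0.225, 0.349], [-0.002, -0.706, -0.708, 0.807], [0.0, 0.0, 0.0, 1.0]]
blue [([611, 104, 11, 10, 63], [616.3, 108.7]), ([0, 137, 104, 76, 495], [57.1, 177.1]), ([300, 142, 9, 10, 75], [303.8, 146.5]), ([0, 153, 27, 27, 58], [10.6, 167.8]), ([334, 170, 13, 22, 229], [339.4, 180.4]), ([572, 370, 68, 30, 1151], [597.5, 389.2])]
orange [([439, 247, 60, 45, 648], [463.1, 268.5])]
top 365.46803471717215 [[-0.024, -0.999, 0.044, 0.54], [-1.0, 0.024, -0.018, 0.161], [0.017, -0.044, -0.999, 0.964], [0.0, 0.0, 0.0, 1.0]]
blue [([52, 95, 53, 22, 977], [78.1, 105.5]), ([589, 124, 51, 119, 555], [607.5, 183.0]), ([301, 195, 13, 14, 130], [307.3, 201.9]), ([370, 276, 12, 11, 101], [375.5, 280.9]), ([0, 379, 12, 11, 69], [5.1, 383.3])]
orange [([153, 129, 48, 42, 644], [180.0, 151.1]), ([471, 205, 9, 9, 45], [474.3, 209.3])]
wrist 359.72627435815645 [[0.42, 0.861, 0.286, 0.187], [0.908, -0.397, -0.135, 0.601], [-0.003, 0.317, -0.949, 0.373], [0.0, 0.0, 0.0, 1.0]]
{'t': 0.15, 'q': array([ 1.01897996e+00,  5.32382239e-02,  1.61398022e+00,  3.22680342e-06,
        1.47596354e+00, -1.18998537e-01]), 'dq': array([ 0.00141993, -0.00165594, -0.00383628,  0.00058859, -0.00187248,
        0.00087823]), 'effort': array([-1.96036262e-04, -3.94243419e+01, -3.70720482e+01, -2.08052234e-04,
        4.68640108e-03, -1.12917462e-05]), 'tool_pos': array([0.26190615, 0.56698486, 0.24932396]), 'tool_rot': array([-6.74461681e-01, -3.06779963e+00,  2.35534339e-03]), 'contact_force': array([ 0.81647369, -0.37811102,  0.26287228]), 'wrist_torque': array([ 0.01189447,  0.00278291, -0.01702649]), 'grip_force': 0.0, 'opening': 0.08558163300850359}
```

View pics/scene0.png

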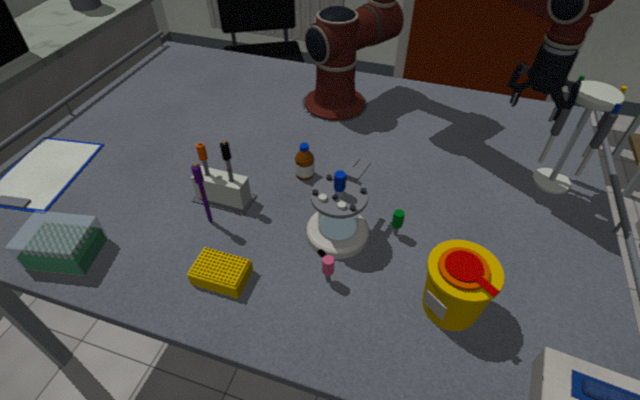

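View pics/top0.png

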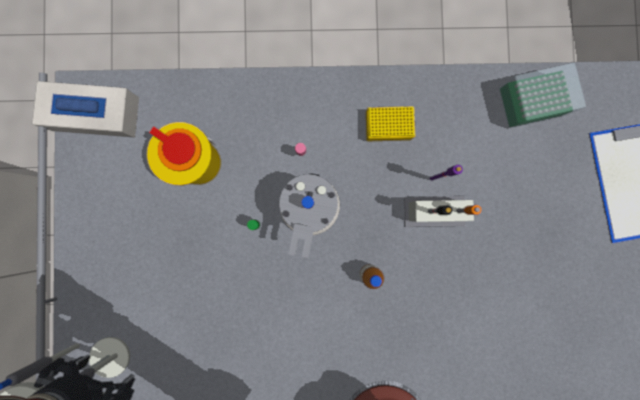

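The scene shows the blue plug at (339,180) on the vessel, the black head at (225,148) and the orange head at (202,152) in the stand. The top view has the plug at (307,202), the black head at (445,210), the orange at (474,210) and the tab at about (300,245), towards the robot.

```bash
python3 - <<'E'
from h import *
s=cam('scene');t=cam('top')
print('plug',tri(ray(s,339.4,180.4),ray(t,307.3,201.9)), plane(t,307,202,.2))
for (d,x0,x1,y0,y1) in((s,215,235,138,162),(t,434,456,200,222)):
    g=d['img'][y0:y1,x0:x1].max(2); m=(g<60).astype('uint8'); n,l,st,c=cv2.connectedComponentsWithStats(m)
    i=1+np.argmax(st[1:,4]); print(st[i],c[i]+[x0,y0]); 
    globals()['a' if d is s else 'b']=c[i]+[x0,y0]
print('probe',tri(ray(s,*a),ray(t,*b)))
print('orange',tri(ray(s,202,152.5),ray(t,474.3,209.3)), 'purple top',plane(t,455,169,.2),'bottle',plane(t,375.5,281,.11))
print('tab pts',plane(t,293,256,.16),plane(t,308,256,.16),plane(t,300,256,.16))
im=cv2.resize(t['img'][170:270,240:340],(600,600),interpolation=2)
im2=cv2.resize(t['img'][150:230,400:500],(0,0),fx=2,fy=2)
cv2.imwrite('pics/tab.png',im[:,:,::-1])
E
```

```text
plug (array([0.57480882, 0.18090832, 0.18358275]), [np.float64(0.00044172600562749823), np.float64(0.0004417260056275619)]) [0.57399714 0.18070098 0.2       ]
[  5   4  11  20 148] [225.33108108 151.22972973]
[ 0  6 15  8 77] [441.20779221 209.58441558]
probe (array([ 0.55213955, -0.11100512,  0.17417397]), [np.float64(0.0012166193007070003), np.float64(0.001216619300706975)])
orange (array([ 0.54952837, -0.18790062,  0.15060496]), [np.float64(0.004440218920980619), np.float64(0.004440218920980764)]) purple top [ 0.63644172 -0.1335979   0.2       ] bottle [0.39055582 0.02815383 0.11      ]
tab pts [0.45839235 0.21495959 0.16      ] [0.4575352  0.18220626 0.16      ] [0.4579925  0.19968039 0.16      ]
```

View pics/tab.png

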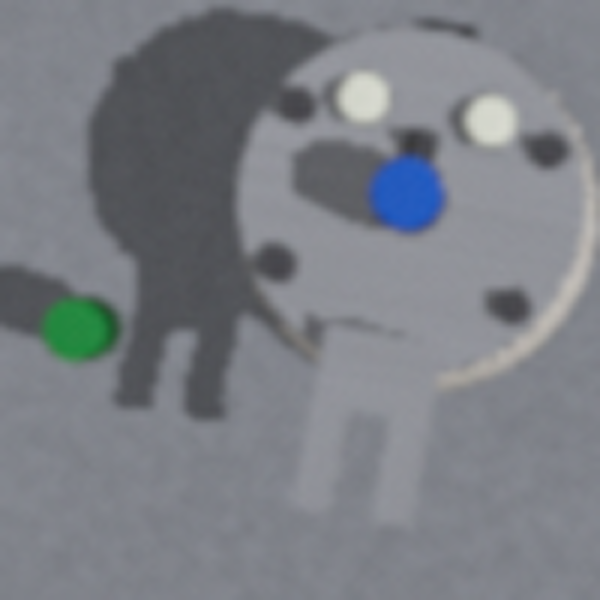

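Tab prongs end at crop (313,510) and (395,525), so the tab's outer end is at about (299,256) in the top image. That is 118 mm from the plug, as it should be, and gives a vessel yaw of about -10°.

```bash
cat >> h.py <<'E'
def go(p,a=None):
    """shift in tool axes (cm) and turn (deg) for TCP world point p and closing direction angle a (deg, world)"""
    o=ctrl.get_obs(); R,_=cv2.Rodrigues(np.array(o['tool_rot'],float))
    s=R.T@(np.array(p)-o['tool_pos'])*100
    ya=np.degrees(np.arctan2(R[1,1],R[0,1])); t=None
    if a is not None: t=-((a-ya+90)%180-90)
    print('tcp',np.round(o['tool_pos'],4),'y-dir',ya.round(2),'tilt',np.degrees(np.arccos(-R[2,2])).round(2),'shift',s.round(2),'turn',t,'q6',o['q'][5].round(2),'t',round(o['t'],2))
E
python3 - <<'E'
from h import *
go([.54,.186,.30],80)
E
```

```text
tcp [0.262  0.5671 0.2497] y-dir 65.2 tilt 0.05 shift [-41.22 -22.94  -5.01] turn -14.797715070288973 q6 -0.12 t 0.25
```

View pics/wrist0.png

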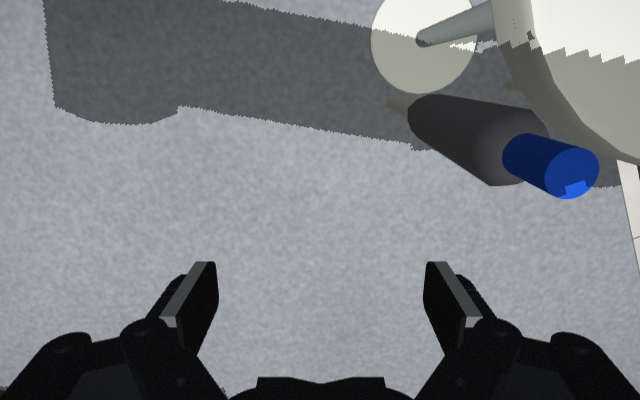

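```bash
python3 - <<'E'
from h import *
s=cam('scene');t=cam('top')
p=ctrl.get_obs()['tool_pos']
print(proj(s,p),proj(t,p),plane(s,552,180,0),tri(ray(s,598,96),ray(t,108,357)))
E
```

```text
(np.float64(532.2702466340841), np.float64(110.10389456906276)) (np.float64(106.28718808217712), np.float64(369.77798695856023)) [0.18976055 0.70785204 0.        ] (array([0.29600594, 0.61233846, 0.29886707]), [np.float64(0.06618717618361238), np.float64(0.06618717618361221)])
```

The wrist view shows only the pipette carousel at upper right (+y); the way towards the vessel is free.

>>> servo_tool(increments=[[[4.5,-2,-1.1,-2,0],[4.5,-6,-3.3,-4,-3],[4.5,-10,-5.6,-5,-7],[4.5,-14,-7.8,-5,-11],[4.5,-18,-10,-5,-14.8]]])

```text
t: 0.85
tool_pos: [0.3845, 0.3998, 0.3013]
tool_rot: [0.268, 3.129, 0.002]
contact_force: [0.3, 0.9, -0.1]
opening: 0.0452
grip_force: 0.0
```

```bash
python3 - <<'E'
from h import *
go([.54,.186,.30],80)
E
```

```text
tcp [0.3845 0.3998 0.3013] y-dir 80.19 tilt 0.11 shift [-18.97 -18.42   0.13] turn 0.19343731234191353 q6 -0.73 t 0.85
```

>>> servo_tool(increments=[[[4.5,-4,-4,0,0.2],[4.5,-8,-8,0,0.2],[4.5,-12,-12,0,0.2],[4.5,-16,-16,0,0.2],[4.5,-19,-18.4,0,0.2]]])

```text
t: 1.35
tool_pos: [0.5304, 0.1964, 0.3007]
tool_rot: [0.279, 3.128, 0.001]
contact_force: [0.0, 0.5, 0.1]
opening: 0.0449
grip_force: 0.0
```

>>> servo_tool(increments=[[[4.5,0,0,0,0],[4.5,0,0,0,0]]])

```text
t: 1.55
tool_pos: [0.53, 0.1974, 0.3001]
tool_rot: [-0.283, -3.128, -0.001]
contact_force: [0.6, 0.3, -0.7]
opening: 0.0446
grip_force: 0.0
```

```bash
python3 - <<'E'
from h import *
go([.574,.181,.187],80)
d=cam('wrist');save(d,'w1.png');print(blobs(d,(95,100,50),(130,255,255)))
print(d['M'].round(3).tolist())
print('pred plug',proj(d,[.574,.181,.204]),'notch',proj(d,[.4855,.1968,.16]),'end',proj(d,[.4576,.2017,.16]))
E
```

```text
tcp [0.53   0.1974 0.3001] y-dir 79.67 tilt 0.04 shift [-4.64 -0.83 11.31] turn -0.33139328677164315 q6 -1.17 t 1.55
[([69, 24, 41, 34, 1100], [88.8, 41.0]), ([291, 227, 38, 58, 1632], [309.4, 257.4])]
[[0.18, 0.933, 0.31, 0.449], [0.984, -0.17, -0.058, 0.211], [-0.001, 0.316, -0.949, 0.424], [0.0, 0.0, 0.0, 1.0]]
pred plug (np.float64(309.81724376120013), np.float64(267.92158793171336)) notch (np.float64(309.95563067068906), np.float64(128.20526010146597)) end (np.float64(309.3183451055064), np.float64(87.8104709424631))
```

View pics/w1.png

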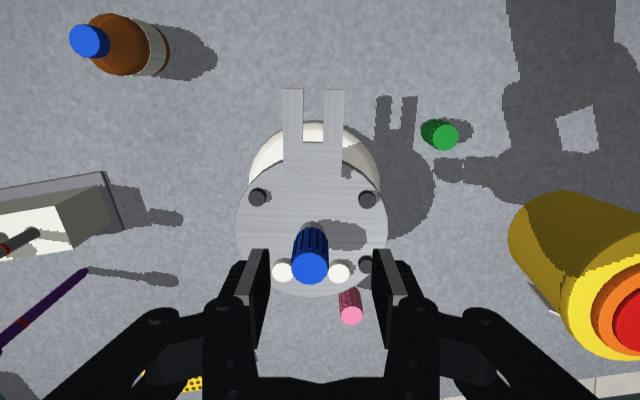

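The wrist view shows the plug's top disc at about (310,268), the tab prongs' ends at row 88 (columns 284–343), and the notch at columns ~303–324, down to row ~142.

```bash
cat >> h.py <<'E'
def tabedges(d,x0,x1,y0,y1,guess):
    g=cv2.GaussianBlur(cv2.cvtColor(d['img'],cv2.COLOR_RGB2GRAY).astype(float),(0,0),1)
    s=cv2.blur(g,(1,9)); gx=np.abs(np.gradient(s,axis=1)); out=[]
    for v in range(y0,y1,4):
        r=[]
        for e in guess:
            w=np.arange(e-5,e+6); a=gx[v,w]; a=np.where(a>a.max()*.4,a,0); r.append((a*w).sum()/a.sum())
        out.append([v]+r)
    return np.array(out)
E
python3 - <<'E'
from h import *
d=cam('wrist')
E=tabedges(d,0,0,96,134,(283,303,324,343)); print(E.round(1))
# closing end + outer end rows along centre column / prong columns
g=cv2.GaussianBlur(cv2.cvtColor(d['img'],cv2.COLOR_RGB2GRAY).astype(float),(0,0),1)
c=g[:,308:320].mean(1); v=132+np.argmax(np.abs(np.gradient(c))[132:152]); 
o=g[:,[288,292,296,332,336]].mean(1); ve=80+np.argmax(np.abs(np.gradient(o))[80:96]); print('closed row',v,'end row',ve)
P=np.array([[plane(d,x,r[0],.16)[:2] for x in r[1:]] for r in E])
print('widths mm',(np.linalg.norm(P[:,1:]-P[:,:-1],axis=2)*1000).round(1).tolist())
mn=(P[:,1]+P[:,2])/2; mt=(P[:,0]+P[:,3])/2
for m in(mn,mt):
    l=cv2.fitLine(m.astype('float32'),cv2.DIST_L2,0,.01,.01).ravel(); print('line',l.round(4),'ang',np.degrees(np.arctan2(l[1],l[0])).round(2))
print('closed',plane(d,313,v,.16),'end',plane(d,313,ve,.16))
hsv=cv2.cvtColor(d['img'],cv2.COLOR_RGB2HSV); m=cv2.inRange(hsv,(95,100,170),(130,255,255)); 
cs=[c for c in cv2.findContours(m,0,2)[0] if cv2.contourArea(c)>200]
for c in cs:
    e=cv2.fitEllipse(c); print(e, plane(d,*e[0],.204))
t=cam('top'); 
for c in cs:
    e=cv2.fitEllipse(c)
    if e[0][1]>200: print('plug top',tri(ray(d,*e[0]),ray(t,307.3,201.5)))
E
```

```text
[[ 96.  282.1 301.  322.8 342.9]
 [100.  281.1 300.9 321.8 342.8]
 [104.  280.6 300.6 322.8 342.2]
 [108.  281.1 300.5 322.8 342.2]
 [112.  281.6 301.  322.2 342.2]
 [116.  282.1 300.6 322.1 342. ]
 [120.  281.1 300.5 322.  341.8]
 [124.  281.2 300.  322.2 341.8]
 [128.  281.  302.  321.4 341.9]
 [132.  281.2 301.9 321.5 344.3]]
closed row 142 end row 91
widths mm [[13.4, 15.5, 14.3], [14.1, 14.8, 15.0], [14.2, 15.9, 13.8], [13.9, 16.0, 13.9], [14.0, 15.3, 14.4], [13.4, 15.5, 14.4], [14.0, 15.6, 14.4], [13.7, 16.1, 14.3], [15.3, 14.2, 15.0], [15.1, 14.3, 16.7]]
line [ 0.9815 -0.1913  0.4753  0.2007] ang -11.03
line [ 0.9825 -0.186   0.4753  0.2009] ang -10.72
closed [0.49534543 0.19800309 0.16      ] end [0.45966067 0.20468746 0.16      ]
((307.5700378417969, 269.09259033203125), (30.937978744506836, 35.047508239746094), 96.21240234375) [0.57416743 0.18033403 0.204     ]
((82.97469329833984, 40.81831359863281), (27.451847076416016, 33.890113830566406), 142.9659881591797) [0.40785239 0.08293973 0.204     ]
plug top (array([0.57493391, 0.18005878, 0.2026101 ]), [np.float64(7.760987921169394e-05), np.float64(7.760987921167186e-05)])
```

```bash
python3 - <<'E'
from h import *
go([.5745,.181,.189],79)
E
```

```text
tcp [0.5289 0.1994 0.3003] y-dir 79.9 tilt 0.02 shift [-4.81 -1.01 11.13] turn 0.8973580186419525 q6 -1.17 t 1.7
```

>>> servo_tool(increments=[[[4.5,-3,-0.6,0,0.9],[4.5,-4.8,-1,3,0.9],[4.5,-4.8,-1,6,0.9],[4.5,-4.8,-1,6,0.9],[4.5,-4.8,-1,6,0.9]]])

```text
t: 2.2
tool_pos: [0.5742, 0.1811, 0.2402]
tool_rot: [-0.301, -3.126, 0.0]
contact_force: [0.2, 0.2, -0.3]
opening: 0.0449
grip_force: 0.0
```

```bash
python3 - <<'E'
from h import *
go([.5745,.181,.189],79)
E
```

```text
tcp [0.5742 0.1811 0.2402] y-dir 79.01 tilt 0.08 shift [-0.03  0.    5.12] turn 0.011914617997049959 q6 -1.2 t 2.2
```

>>> servo_tool(increments=[[[4.5,0,0,2.5,0],[4.5,0,0,5.1,0],[4.5,0,0,5.1,0],[2.2,0,0,5.1,0],[2.2,0,0,5.1,0]]], newtons=25)

```text
t: 2.7
tool_pos: [0.5763, 0.1806, 0.1924]
tool_rot: [0.302, 3.123, 0.002]
contact_force: [-0.5, 0.4, -0.7]
opening: 0.0237
grip_force: 25.8
```

>>> servo_tool(increments=[[[2.2,0,0,0,0],[2.2,0,0,0,0],[2.2,0,0,0,0]]])

```text
t: 3.0
tool_pos: [0.5763, 0.1804, 0.1921]
tool_rot: [0.303, 3.123, 0.003]
contact_force: [-0.4, 1.3, 6.6]
opening: 0.0243
grip_force: 26.4
```

```bash
python3 - <<'E'
from h import *
go([.5745,.181,.189],79)
print(ctrl.get_obs()['contact_force'])
E
```

```text
tcp [0.5763 0.1804 0.1921] y-dir 78.91 tilt 0.24 shift [0.19 0.02 0.31] turn -0.09176500349400385 q6 -1.2 t 3.0
[-0.36655743  1.26098595  6.57348459]
```

>>> servo_tool(increments=[[[2.2,0,0,-0.5,0],[2.2,0,0,-1.5,0],[2.2,0,0,-3.5,0],[2.2,0,0,-5.5,0],[2.2,0,0,-7,0]]], newtons=40)

```text
t: 3.5
tool_pos: [0.5752, 0.1798, 0.261]
tool_rot: [0.304, 3.126, -0.0]
contact_force: [0.3, 0.3, -0.7]
opening: 0.0233
grip_force: 39.9
```

>>> servo_tool(increments=[[[2.2,0,0,0,0],[2.2,0,0,0,0]]])

```text
t: 3.7
tool_pos: [0.575, 0.1798, 0.2592]
tool_rot: [-0.304, -3.127, 0.0]
contact_force: [0.4, -0.1, -1.3]
opening: 0.0235
grip_force: 39.9
```

```bash
python3 - <<'E'
from h import *
go([.4863,.1985,.26],79)
print(ctrl.get_obs()['contact_force'],ctrl.get_obs()['opening'])
d=cam('wrist');save(d,'w2.png');print(blobs(d,(95,100,50),(130,255,255)))
E
```

```text
tcp [0.575  0.1798 0.2592] y-dir 78.9 tilt 0.01 shift [ 9.06  0.13 -0.08] turn -0.10359821047396167 q6 -1.2 t 3.7
[ 0.37343453 -0.14358237 -1.31632829] 0.023471254969457723
[([288, 225, 66, 108, 5228], [320.4, 283.6])]
```

View pics/w2.png

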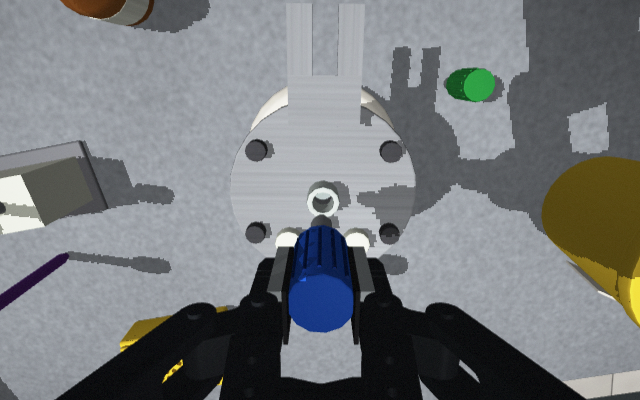

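The plug is out and upright between the pads. The open port rim shows at (322,202), and the notch at columns ~312–339 with its closed end at row 76.

```bash
python3 - <<'E'
from h import *
d=cam('wrist'); go([.4863,.1985,.26],79)
roi=d['img'][180:225,300:345]; print(cv2.cvtColor(roi,cv2.COLOR_RGB2GRAY)[22,::2], cv2.cvtColor(roi,cv2.COLOR_RGB2GRAY)[::2,22])
m=(cv2.cvtColor(roi,cv2.COLOR_RGB2GRAY)>200).astype('uint8')
cs=cv2.findContours(m,cv2.RETR_EXTERNAL,2)[0]; c=max(cs,key=cv2.contourArea); e=cv2.fitEllipse(cv2.convexHull(c)); u,v=e[0][0]+300,e[0][1]+180
p=plane(d,u,v,.16); print('rim',u,v,e[1],p)
E=tabedges(d,0,0,12,66,(288,312,339,363)); print(E.round(1)[::3])
P=np.array([[plane(d,x,r[0],.16)[:2] for x in r[1:]] for r in E]); print((np.linalg.norm(P[:,1:]-P[:,:-1],axis=2)*1000).mean(0).round(1))
mn=P[:,1:3].mean(1);mt=P[:,[0,3]].mean(1)
for m in(mn,mt):
    q=m.mean(0);w=p[:2]-q;print('ang centre->port',np.degrees(np.arctan2(w[1],w[0])).round(2));l=cv2.fitLine(m.astype('float32'),2,0,.01,.01).ravel();print('line ang',np.degrees(np.arctan(l[1]/l[0])).round(2),q)
g=cv2.GaussianBlur(cv2.cvtColor(d['img'],cv2.COLOR_RGB2GRAY).astype(float),(0,0),1)[:,318:334].mean(1);vc=65+np.argmax(np.abs(np.gradient(g))[65:90]);cl=plane(d,325.5,vc,.16);print('closed',vc,cl,'dist port',np.linalg.norm(cl-p))
E
```

```text
tcp [0.5744 0.1798 0.2578] y-dir 78.9 tilt 0.14 shift [ 9.01  0.14 -0.2 ] turn -0.10135018655229544 q6 -1.2 t 3.8
[181 182 182 182 238 233 199  74  62  60  60  59  59  61  60 106 129 230
 233 220 111 110 111] [187 108  93  93 110 234 234 206 201 202 151  59  62  78  80  81  89  79
  61  61  64  57  55]
rim 322.74581718444824 203.5314064025879 (29.035018920898438, 31.68100357055664) [0.57419996 0.18032551 0.16      ]
[[ 12.  286.  311.1 339.5 364.6]
 [ 24.  286.  311.  339.1 364.4]
 [ 36.  286.1 311.  339.  363.6]
 [ 48.  286.5 311.  339.  363.4]
 [ 60.  287.  311.1 338.5 362.5]]
[14.  15.9 14.1]
ang centre->port -11.73
line ang -11.51 [0.47605148 0.20069707]
ang centre->port -11.74
line ang -11.53 [0.47605638 0.20072198]
closed 76 [0.49621973 0.19712881 0.16      ] dist port 0.07977008763263449
```

```bash
python3 - <<'E'
from h import *
go([.4872,.1984,.24],78.3)
E
```

```text
tcp [0.5744 0.1798 0.2578] y-dir 78.9 tilt 0.14 shift [8.91 0.15 1.8 ] turn 0.5986498134477074 q6 -1.2 t 3.8
```

>>> servo_tool(increments=[[[2.2,2,0.1,0,0.6],[2.2,4.5,0.1,0,0.6],[2.2,7,0.1,0.5,0.6],[2.2,8.9,0.15,1,0.6],[2.2,8.9,0.15,1,0.6]]])

```text
t: 4.3
tool_pos: [0.4855, 0.1987, 0.2469]
tool_rot: [-0.318, -3.122, 0.002]
contact_force: [0.8, -0.4, -0.9]
opening: 0.0236
grip_force: 39.9
```

>>> servo_tool(increments=[[[2.2,0,0,0,0],[2.2,0,0,0,0],[2.2,0,0,0,0]]])

```text
t: 4.6
tool_pos: [0.4888, 0.1983, 0.2494]
tool_rot: [0.321, 3.125, -0.0]
contact_force: [1.0, 0.3, -1.0]
opening: 0.0237
grip_force: 39.9
```

```bash
python3 - <<'E'
from h import *
go([.4872,.1984,.24],78.3)
for n in('wrist','top','scene'):
    d=cam(n);save(d,n+'3.png');print(n,blobs(d,(95,100,50),(130,255,255)))
    if n=='wrist': w=d
    if n=='top': print('plug xy',plane(d,*[b[1] for b in blobs(d,(95,100,50),(130,255,255)) if abs(b[1][0]-300)<30][0],.265),proj(d,[.4862,.1986,.16]))
im=cv2.resize(w['img'][140:340,200:440],(0,0),fx=3,fy=3,interpolation=2);cv2.imwrite('pics/w3.png',im[:,:,::-1])
E
```

```text
tcp [0.4888 0.1983 0.2494] y-dir 78.27 tilt 0.01 shift [ 0.16 -0.02  0.94] turn -0.030724992056960332 q6 -1.12 t 4.6
wrist [([42, 85, 48, 36, 1404], [65.6, 102.0]), ([288, 225, 66, 107, 5229], [320.4, 283.5])]
top [([52, 95, 53, 22, 977], [78.0, 105.5]), ([589, 124, 51, 119, 555], [607.6, 182.9]), ([370, 275, 12, 12, 102], [375.5, 280.8]), ([0, 379, 12, 11, 75], [5.1, 383.6]), ([47, 392, 13, 8, 67], [53.9, 396.2])]Traceback (most recent call last):
  File "<stdin>", line 6, in <module>
IndexError: list index out of range
```

>>> servo_tool(increments=[[[2.2,0.1,0,1,0],[2.2,0.1,0,2,0],[2.2,0.1,0,2.5,0],[2.2,0.1,0,3,0]]])

```text
t: 5.1
tool_pos: [0.4866, 0.1986, 0.218]
tool_rot: [-0.32, -3.124, 0.001]
contact_force: [-0.5, -0.6, 0.2]
opening: 0.0234
grip_force: 39.9
```

>>> servo_tool(increments=[[[2.2,0,0,0.5,0],[2.2,0,0,1,0],[2.2,0,0,1.5,0],[2.2,0,0,2,0],[2.2,0,0,2,0]]])

```text
t: 5.6
tool_pos: [0.4866, 0.1986, 0.1983]
tool_rot: [-0.32, -3.124, 0.001]
contact_force: [-0.1, 0.2, -0.4]
opening: 0.0235
grip_force: 39.9
```

```bash
python3 - <<'E'
from h import *
go([.4872,.1984,.192],78.3)
print(ctrl.get_obs()['contact_force'])
d=cam('scene'); c=proj(d,[.4862,.1986,.17]);print(c,blobs(d,(95,100,50),(130,255,255)))
w=cam('wrist');x,y=map(int,c); a=cv2.resize(d['img'][y-60:y+60,x-50:x+50],(400,480),interpolation=2);b=cv2.resize(w['img'][120:360,220:420],(400,480),interpolation=2)
cv2.imwrite('pics/w4.png',np.hstack([a,b])[:,:,::-1])
E
```

```text
tcp [0.4866 0.1986 0.1983] y-dir 78.3 tilt 0.09 shift [-0.06 -0.01  0.63] turn 0.0002182152680774152 q6 -1.12 t 5.6
[-0.14778295  0.15178212 -0.41730835]
(np.float64(356.72350965750485), np.float64(162.0088799646519)) [([568, 91, 9, 11, 58], [571.9, 95.8]), ([611, 104, 12, 10, 67], [616.3, 108.3]), ([0, 137, 104, 76, 494], [57.2, 177.1]), ([300, 142, 9, 10, 75], [303.8, 146.5]), ([353, 146, 10, 21, 170], [356.9, 155.6]), ([0, 153, 27, 27, 57], [10.6, 167.8]), ([572, 370, 68, 30, 1153], [597.4, 389.2])]
```

View pics/w4.png

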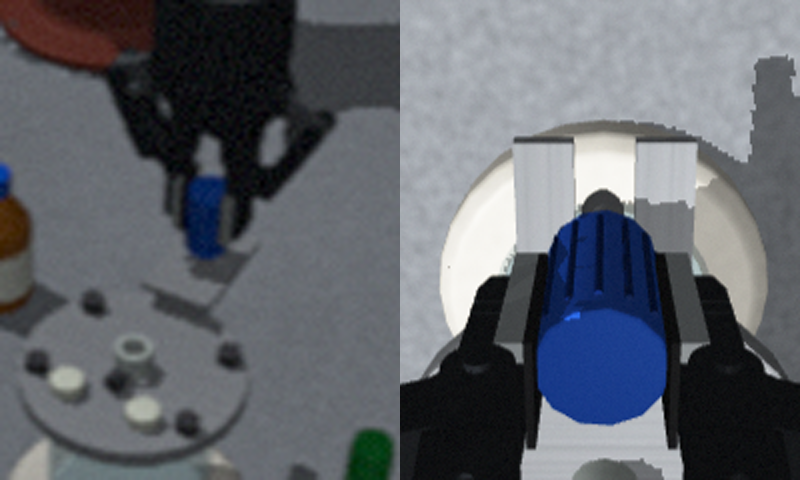

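The shank hangs centred in the notch (shank at crop column ~603, gap 575–637), with no contact force. Lower the last few mm.

>>> servo_tool(increments=[[[2.2,0,0,0.3,0],[2.2,0,0,0.5,0],[2.2,0,0,0.6,0],[2.2,0,0,0.6,0]]])

```text
t: 6.1
tool_pos: [0.487, 0.1987, 0.1931]
tool_rot: [-0.32, -3.125, 0.0]
contact_force: [-0.2, 0.3, -1.0]
opening: 0.0238
grip_force: 39.9
```

>>> servo_tool(increments=[[[2.2,0,0,0.1,0],[2.2,0,0,0.2,0],[2.2,0,0,0.2,0]]])

```text
t: 6.4
tool_pos: [0.4873, 0.1988, 0.1922]
tool_rot: [0.32, 3.125, 0.0]
contact_force: [-1.8, -0.1, 5.1]
opening: 0.024
grip_force: 40.4
```

Head rests on the tab (5 N). Release to a modest opening and rise.

>>> servo_tool(increments=[[[4.5,0,0,0,0],[4.5,0,0,0,0],[4.5,0,0,0,0],[4.5,0,0,-2,0],[4.5,0,0,-6,0]]])

```text
t: 6.9
tool_pos: [0.4848, 0.1982, 0.2475]
tool_rot: [-0.319, -3.117, 0.005]
contact_force: [0.7, -0.6, 0.2]
opening: 0.045
grip_force: 0.0
```

>>> servo_tool(increments=[[[4.5,0,0,-3,0],[4.5,0,0,-6,0],[4.5,0,0,-8,0],[4.5,0,0,-8,0]]])

```text
t: 7.3
tool_pos: [0.4884, 0.1991, 0.3352]
tool_rot: [0.319, 3.119, 0.004]
contact_force: [0.7, 0.7, 0.2]
opening: 0.045
grip_force: 0.0
```

```bash
python3 - <<'E'
from h import *
go([.552,-.111,.32],0)
s=cam('scene');t=cam('top')
b=[[x[1] for x in blobs(d,(95,100,50),(130,255,255)) if abs(x[1][0]-c)<25 and abs(x[1][1]-r)<25] for d,c,r in((s,357,162),(t,303,240))]
print(b); 
if b[0] and b[1]: print('plug',tri(ray(s,*b[0][0]),ray(t,*b[1][0])))
E
```

```text
tcp [0.4884 0.1991 0.3352] y-dir 78.31 tilt 0.4 shift [-12.5  -29.08   1.51] turn 78.3064947625707 q6 -1.12 t 7.3
[[[357.5, 157.7]], []]
```

>>> servo_tool(increments=[[[4.5,-2,-4,0,8.5],[4.5,-4.5,-9,0,17],[4.5,-7,-14,0,25.5],[4.5,-9,-19,0,34],[4.5,-11,-24,0,42.5]]])

```text
t: 7.9
tool_pos: [0.5419, -0.0412, 0.3284]
tool_rot: [-1.438, -2.789, 0.001]
contact_force: [0.8, 0.9, 0.8]
opening: 0.0454
grip_force: 0.0
```

>>> servo_tool(increments=[[[4.5,0,0,0,8.5],[4.5,0,0,0,17],[4.5,0,0,0,25.5],[4.5,0,0,0,34],[4.5,0,0,0,36]]])

```text
t: 8.4
tool_pos: [0.5418, -0.0394, 0.3282]
tool_rot: [-2.226, -2.211, 0.004]
contact_force: [-0.4, -0.2, -0.5]
opening: 0.0448
grip_force: 0.0
```

>>> servo_tool(increments=[[[4.5,0,0,0,0],[4.5,0,0,0,0]]])

```text
t: 8.6
tool_pos: [0.5421, -0.0393, 0.3293]
tool_rot: [-2.223, -2.217, 0.003]
contact_force: [0.1, -0.4, 0.5]
opening: 0.0451
grip_force: 0.0
```

```bash
python3 - <<'E'
from h import *
go([.552,-.111,.32],0)
s=cam('scene');t=cam('top')
b=[[x[1] for x in blobs(d,(95,100,50),(130,255,255)) if abs(x[1][0]-c)<25 and abs(x[1][1]-r)<25] for d,c,r in((s,357,162),(t,303,240))]
print(b); 
if b[0] and b[1]: print('plug',tri(ray(s,*b[0][0]),ray(t,*b[1][0])))
d=cam('wrist');save(d,'w5.png')
E
```

```text
tcp [ 0.5421 -0.0393  0.3293] y-dir -0.15 tilt 0.17 shift [-7.16  1.01  0.93] turn -0.1496638164471733 q6 -0.21 t 8.6
[[[357.4, 158.1]], [[299.8, 244.4]]]
plug (array([0.48465668, 0.19882939, 0.18081712]), [np.float64(0.000266871636210408), np.float64(0.0002668716362104636)])
```

View pics/w5.png

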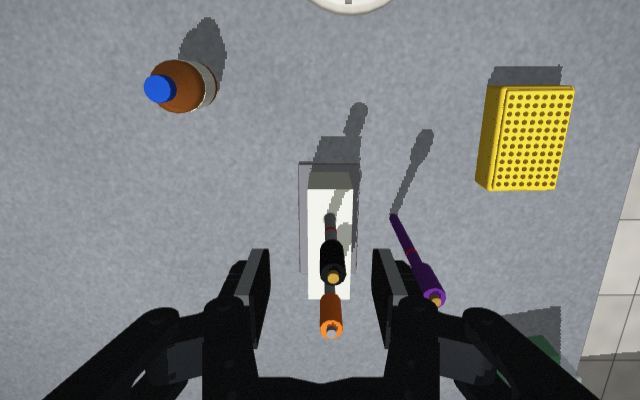

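The plug is parked, measured at (0.4847, 0.1988, 0.181). In the wrist view the probe's head runs from (332,243) to the brass tip at (333,279), its shaft enters the stand at ~(331,217), the electrode top is at (331,330), and the purple look-alike's head is at (434,297).

```bash
python3 - <<'E'
from h import *
d=cam('wrist');t=cam('top');s=cam('scene')
g=cv2.cvtColor(d['img'],cv2.COLOR_RGB2GRAY)[235:292,312:354]
m=(g<45).astype('uint8');cs=cv2.findContours(m,0,2)[0];c=max(cs,key=cv2.contourArea)
print('head bbox',np.array(cv2.boundingRect(c))+[312,235,0,0],cv2.minAreaRect(c))
br=blobs(d,(15,80,80),(30,255,255),8);br=[b for b in br if abs(b[1][0]-333)<12 and abs(b[1][1]-278)<12];print(br)
u,v=br[0][1]
for z in(.198,.202): print(z,plane(d,u,v,z))
bt=[b for b in blobs(t,(15,80,80),(30,255,255),3) if abs(b[1][0]-445)<20 and abs(b[1][1]-210)<15];print('top',bt)
if bt: print(tri(ray(d,u,v),ray(t,*bt[0][1])))
bs=[b for b in blobs(s,(15,80,80),(30,255,255),3) if abs(b[1][0]-225)<12 and abs(b[1][1]-143)<12];print('scene',bs)
if bs: print(tri(ray(d,u,v),ray(s,*bs[0][1])))
print('hole',plane(d,331,217,.08),'headbottom',plane(d,332,243,.153),'purple',plane(d,434,297,.195))
print('electrode',plane(d,331,330,.178))
E
```

```text
head bbox [320 239  26  47] ((20.5, 27.0), (46.0, 25.0), 90.0)
[([327, 273, 12, 11, 106], [332.6, 277.8])]
0.198 [ 0.55122314 -0.11760697  0.198     ]
0.202 [ 0.55107718 -0.11512894  0.202     ]
top []
scene [([222, 141, 4, 3, 9], [223.4, 141.7])]
(array([ 0.55096011, -0.11393528,  0.20233862]), [np.float64(0.0008410702177308986), np.float64(0.000841070217730962)])
hole [ 0.55314092 -0.11256124  0.08      ] headbottom [ 0.5520296 -0.1085649  0.153    ] purple [ 0.63683199 -0.13822239  0.195     ]
electrode [ 0.55088759 -0.18547895  0.178     ]
```

```bash
python3 - <<'E'
from h import *
go([.5515,-.1135,.178],0)
E
```

```text
tcp [ 0.5426 -0.0394  0.3312] y-dir -0.18 tilt 0.01 shift [-7.41  0.91 15.32] turn -0.1825148188511463 q6 -0.21 t 8.9
```

>>> servo_tool(increments=[[[4.5,-3,0.5,0,0],[4.5,-6,0.9,1,0],[4.5,-7.4,0.9,4,0],[4.5,-7.4,0.9,8,0],[4.5,-7.4,0.9,8,0]]])

```text
t: 9.4
tool_pos: [0.5482, -0.1129, 0.2446]
tool_rot: [-2.219, -2.209, 0.008]
contact_force: [-0.5, -0.0, 0.0]
opening: 0.0447
grip_force: 0.0
```

```bash
python3 - <<'E'
from h import *
go([.5515,-.1135,.178],0)
d=cam('wrist'); br=[b for b in blobs(d,(15,80,80),(30,255,255),20) if abs(b[1][0]-325)<25 and 230<b[1][1]<360];print(br)
for b in br: print(plane(d,*b[1],.202))
E
```

```text
tcp [ 0.5482 -0.1129  0.2446] y-dir -0.25 tilt 0.68 shift [-0.08  0.41  6.66] turn -0.2476629095252605 q6 -0.33 t 9.4
[([320, 235, 19, 17, 260], [328.6, 243.0]), ([313, 313, 16, 23, 146], [318.3, 322.6])]
[ 0.5510328  -0.11483117  0.202     ]
[ 0.54545182 -0.1635227   0.202     ]
```

>>> servo_tool(increments=[[[4.5,0,0,0,0],[4.5,0,0,3,0],[4.5,0,0,6,0],[4.5,0,0,7,0],[4.5,0,0,7,0]]])

```text
t: 9.95
tool_pos: [0.5514, -0.1131, 0.1816]
tool_rot: [-2.224, -2.218, 0.0]
contact_force: [-0.7, -0.6, 0.5]
opening: 0.045
grip_force: 0.0
```

>>> servo_tool(increments=[[[4.5,0,0,0,0],[4.5,0,0,0,0]]])

```text
t: 10.15
tool_pos: [0.5528, -0.1138, 0.184]
tool_rot: [2.222, 2.215, 0.003]
contact_force: [0.3, 0.3, 0.4]
opening: 0.0448
grip_force: 0.0
```

```bash
python3 - <<'E'
from h import *
go([.5513,-.1143,.178],0)
E
```

```text
tcp [ 0.5528 -0.1138  0.184 ] y-dir -0.19 tilt 0.24 shift [-0.05 -0.15  0.6 ] turn -0.18831901416352537 q6 -0.33 t 10.15
```

>>> servo_tool(increments=[[[4.5,0,0,0.5,0],[3,0,0,0.5,0],[1.8,0,0,0.5,0],[1.8,0,0,0.5,0],[1.8,0,0,0.5,0]]], newtons=30)

```text
t: 10.65
tool_pos: [0.5515, -0.1135, 0.1765]
tool_rot: [2.225, 2.217, 0.0]
contact_force: [0.4, 0.6, 0.6]
opening: 0.0209
grip_force: 29.4
```

>>> servo_tool(increments=[[[1.5,0,0,0,0],[1.5,0,0,0,0],[1.5,0,0,-0.5,0],[1.5,0,0,-1,0],[1.5,0,0,-1,0]]], newtons=60)

```text
t: 11.15
tool_pos: [0.5517, -0.1136, 0.1872]
tool_rot: [2.225, 2.217, 0.001]
contact_force: [0.2, 0.3, -1.2]
opening: 0.0204
grip_force: 58.8
```

```bash
python3 - <<'E'
from h import *
go([.5743,.1803,.178],0);print(ctrl.get_obs()['contact_force'],ctrl.get_obs()['wrist_torque'])
E
```

```text
tcp [ 0.5517 -0.1136  0.1872] y-dir -0.2 tilt 0.06 shift [29.39  2.16  0.91] turn -0.1975403112662093 q6 -0.33 t 11.15
[ 0.19957103  0.30592469 -1.2243293 ] [ 0.01762463 -0.0365957  -0.02698618]
```

>>> servo_tool(increments=[[[1.5,0,0,-1.5,0],[1.5,0,0,-4,0],[1.5,0,0,-7,0],[1.5,0,0,-10,0],[1.5,0,0,-13,0]]])

```text
t: 11.65
tool_pos: [0.5511, -0.1134, 0.3185]
tool_rot: [2.225, 2.217, -0.0]
contact_force: [0.0, 0.0, -1.9]
opening: 0.0204
grip_force: 59.1
```

>>> servo_tool(increments=[[[1.5,0,0,-3,0],[1.5,0,0,-5,0],[1.5,0,0,-5.5,0],[1.5,0,0,-5.5,0],[1.5,0,0,-5.5,0]]])

```text
t: 12.15
tool_pos: [0.5509, -0.1133, 0.3698]
tool_rot: [-2.224, -2.216, 0.002]
contact_force: [-0.3, 0.2, -1.8]
opening: 0.0207
grip_force: 59.1
```

```bash
python3 - <<'E'
from h import *
go([.5743,.1803,.37],0);print(ctrl.get_obs()['contact_force'])
s=cam('scene');t=cam('top');w=cam('wrist')
o=ctrl.get_obs()['tool_pos']
x,y=map(int,proj(s,o-[0,0,.08]))
a=cv2.resize(s['img'][y-75:y+75,x-40:x+40],(320,600),interpolation=2)
b=cv2.resize(w['img'][40:340,200:440],(480,600),interpolation=2)
cv2.imwrite('pics/w6.png',np.hstack([a,b])[:,:,::-1]);print('crop origin scene',x-40,y-75)
save(s,'s6.png')
E
```

```text
tcp [ 0.5509 -0.1133  0.3698] y-dir -0.2 tilt 0.14 shift [29.37  2.24  0.  ] turn -0.19819109284377134 q6 -0.33 t 12.15
[-0.34162917  0.19032716 -1.8423765 ]
crop origin scene 177 35
```

View pics/w6.png

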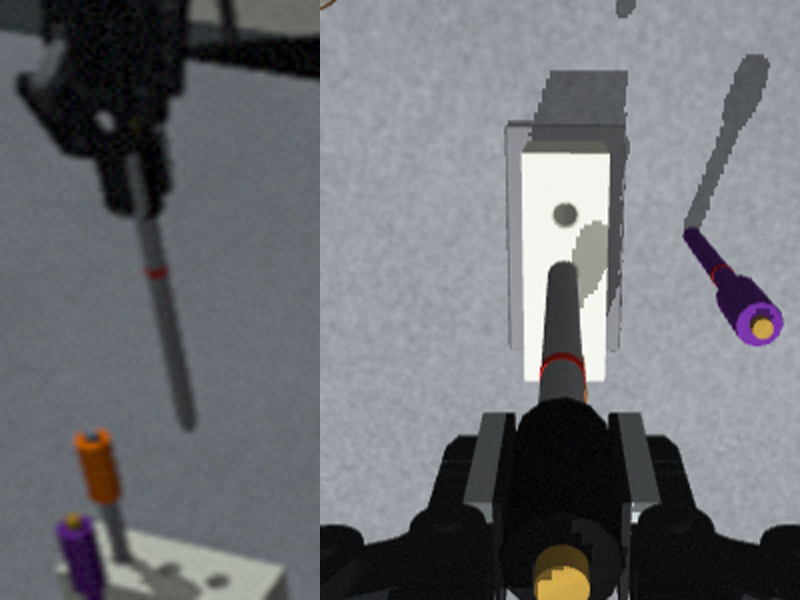

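Probe is held upright: in the wrist picture the tip is at ~(322,172) and the red mark at ~(321,220). Carrying it over to the port.

>>> servo_tool(increments=[[[1.5,2,0.2,0,0],[1.5,6,0.5,0,0],[1.5,10,0.8,0,0],[1.5,14,1.1,0,0],[1.5,18,1.4,0,0]]])

```text
t: 12.8
tool_pos: [0.5656, 0.068, 0.3701]
tool_rot: [-2.225, -2.216, 0.002]
contact_force: [0.7, 0.3, -1.7]
opening: 0.0203
grip_force: 59.1
```

>>> servo_tool(increments=[[[1.5,4,0.3,0,0],[1.5,8,0.6,0,0],[1.5,10.5,0.8,0,0],[1.5,11.3,0.8,0,0],[1.5,11.3,0.8,0,0]]])

```text
t: 13.3
tool_pos: [0.574, 0.1801, 0.3702]
tool_rot: [-2.223, -2.219, 0.003]
contact_force: [0.6, -0.2, -2.2]
opening: 0.0208
grip_force: 59.1
```

>>> servo_tool(increments=[[[1.5,0,0,0,0],[1.5,0,0,0,0],[1.5,0,0,0,0]]])

```text
t: 13.6
tool_pos: [0.5745, 0.1783, 0.3714]
tool_rot: [2.227, 2.216, -0.0]
contact_force: [-0.4, -0.1, -1.4]
opening: 0.0204
grip_force: 59.1
```

```bash
python3 - <<'E'
from h import *
go([.5743,.1803,.37],-.2)
w=cam('wrist');s=cam('scene');t=cam('top');o=ctrl.get_obs()['tool_pos']
save(w,'w7.png');save(s,'s7.png')
for n,d in(('w',w),('s',s)):
    print(n,'tip pred',proj(d,o-[0,0,.169]),'port pred',proj(d,[.5743,.1803,.16]),'mark',proj(d,o-[0,0,.059]))
a=w['img'][60:330,240:400][:, :]; b=s['img'][60:210,300:380]
cv2.imwrite('pics/w7c.png',np.hstack([cv2.resize(a,(320,540),interpolation=2),cv2.resize(b,(288,540),interpolation=2)])[:,:,::-1])
E
```

```text
tcp [0.5745 0.1783 0.3714] y-dir -0.29 tilt 0.01 shift [ 0.2  -0.02  0.14] turn -0.09406541044742767 q6 0.18 t 13.6
w tip pred (np.float64(321.2468026062338), np.float64(172.7925934205344)) port pred (np.float64(320.9142734516658), np.float64(159.4962318883786)) mark (np.float64(321.85037506821203), np.float64(225.46218321793697))
s tip pred (np.float64(338.6188204775758), np.float64(173.74502093608768)) port pred (np.float64(338.6314033498077), np.float64(187.88029645750436)) mark (np.float64(340.5274722652737), np.float64(132.57016598584778))
```

View pics/w7c.png

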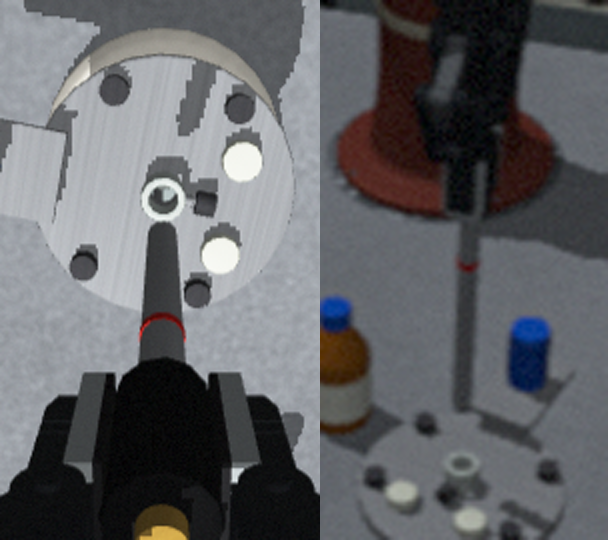

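The port rim is at wrist (321.5,160), matching its prediction (320.9,159.5) to half a pixel. The probe tip is just in front of it at ~(321.5,173). Now the axis is computed from both views.

```bash
cat >> h.py <<'E'
def shaft(d,zs,p,hw):
    """edge midpoints of the vertical-ish shaft at predicted points p(z); returns image pts"""
    g=cv2.GaussianBlur(cv2.cvtColor(d['img'],cv2.COLOR_RGB2GRAY).astype(float),(0,0),.8); gx=np.gradient(g,axis=1); out=[]
    for z in zs:
        u,v=proj(d,[p[0],p[1],z]); r=int(round(v)); a=gx[r-1:r+2].mean(0)
        f=np.linalg.norm(np.subtract(proj(d,np.array([p[0],p[1],z])+d['M'][:3,0]*.006),(u,v)))
        e=[]
        for sg in(-1,1):
            w=np.arange(int(u+sg*f)-hw,int(u+sg*f)+hw+2); k=np.abs(a[w]); k=np.where(k>k.max()*.5,k,0); e.append((k*w).sum()/k.sum())
        out.append([(e[0]+e[1])/2,r,e[1]-e[0],2*f])
    return np.array(out)
def axis(views,p,zs,hw=(4,2)):
    ns=[];cs=[]
    for d,h in zip(views,hw):
        P=shaft(d,zs,p,h); print(P[::3].round(1).tolist())
        l=cv2.fitLine(P[:,:2].astype('float32'),cv2.DIST_HUBER,0,.01,.01).ravel()
        c,r1=ray(d,l[2],l[3]);_,r2=ray(d,l[2]+l[0]*20,l[3]+l[1]*20); n=np.cross(r1,r2);ns.append(n/np.linalg.norm(n));cs.append(c)
    a=np.cross(*ns);a*=np.sign(a[2])/np.linalg.norm(a)
    q=np.linalg.lstsq(np.vstack(ns+[[0,0,1]]),[ns[0]@cs[0],ns[1]@cs[1],zs[0]],rcond=None)[0]
    return a,q
E
python3 - <<'E'
from h import *
o=ctrl.get_obs()['tool_pos'];w=cam('wrist');s=cam('scene')
a,q=axis((w,s),o[:2],np.linspace(o[2]-.155,o[2]-.07,22)); tip=q+a*((o[2]-.169-q[2])/a[2]);hd=q+a*((o[2]-q[2])/a[2])
print('tcp',o,'tip',tip,'at tcp',hd,'lean deg',np.degrees(a[:2]).round(2))
# rim
roi=cv2.cvtColor(w['img'][145:172,303:340],cv2.COLOR_RGB2GRAY);m=(roi>210).astype('uint8');c=max(cv2.findContours(m,0,2)[0],key=cv2.contourArea);e=cv2.fitEllipse(cv2.convexHull(c));u,v=e[0][0]+303,e[0][1]+145;print('rim',u,v,e[1],plane(w,u,v,.16))
# tip end row in wrist
g=cv2.cvtColor(w['img'],cv2.COLOR_RGB2GRAY);print('tip rows',g[160:190,320:324].mean(1).round().tolist(),proj(w,tip))
E
```

```text
[[320.7, 178.0, 14.5, 14.9], [320.6, 182.0, 15.1, 15.5], [320.5, 187.0, 16.0, 16.2], [320.6, 192.0, 16.8, 16.9], [321.8, 198.0, 19.7, 17.7], [321.1, 204.0, 19.3, 18.6], [321.0, 211.0, 20.0, 19.5], [320.7, 219.0, 20.4, 20.6]]
[[339.3, 169.0, 5.4, 5.6], [339.5, 165.0, 5.0, 5.6], [339.6, 160.0, 5.1, 5.7], [340.0, 156.0, 5.8, 5.7], [340.1, 151.0, 5.8, 5.8], [340.3, 147.0, 5.5, 5.9], [340.5, 142.0, 5.2, 5.9], [340.9, 137.0, 5.9, 6.0]]
tcp [0.57448139 0.17879802 0.37141701] tip [0.57389303 0.17965622 0.20241701] at tcp [0.57384271 0.17948174 0.37141701] lean deg [-0.02 -0.06]
rim 321.19453048706055 160.14011192321777 (20.514366149902344, 21.60306739807129) [0.57453518 0.18016678 0.16      ]
tip rows [134.0, 81.0, 58.0, 76.0, 81.0, 83.0, 82.0, 148.0, 218.0, 235.0, 180.0, 88.0, 60.0, 61.0, 60.0, 59.0, 59.0, 59.0, 58.0, 60.0, 58.0, 57.0, 58.0, 58.0, 60.0, 57.0, 59.0, 57.0, 58.0, 56.0] (np.float64(320.58285857575925), np.float64(172.37182514317385))
```

>>> servo_tool(increments=[[[1.5,0.05,0.06,1,0],[1.5,0.05,0.06,2,0],[1.5,0.05,0.06,3,0],[1.5,0.05,0.06,3.5,0],[1.5,0.05,0.06,3.5,0]]])

```text
t: 14.35
tool_pos: [0.5744, 0.1799, 0.3343]
tool_rot: [-2.224, -2.216, 0.004]
contact_force: [-0.4, -0.4, -1.9]
opening: 0.0205
grip_force: 59.1
```

```bash
python3 - <<'E'
from h import *
go([.5745,.1802,.37],-.2)
o=ctrl.get_obs()['tool_pos'];w=cam('wrist');s=cam('scene')
a,q=axis((w,s),o[:2],np.linspace(o[2]-.155,o[2]-.07,22)); tip=q+a*((o[2]-.169-q[2])/a[2])
print('tip',tip,'lean deg',np.degrees(a[:2]).round(2))
E
```

```text
tcp [0.5744 0.1799 0.3343] y-dir -0.19 tilt 0.17 shift [ 0.03  0.   -3.57] turn 0.007441191649348866 q6 0.18 t 14.35
[[320.8, 178.0, 14.5, 14.9], [320.6, 182.0, 15.1, 15.5], [320.5, 187.0, 16.0, 16.2], [320.7, 192.0, 16.5, 16.9], [320.7, 198.0, 17.6, 17.7], [320.7, 204.0, 18.4, 18.6], [321.2, 211.0, 20.4, 19.5], [321.3, 219.0, 21.6, 20.6]]
[[339.4, 182.0, 5.0, 5.4], [339.6, 178.0, 5.4, 5.5], [339.5, 173.0, 5.1, 5.5], [339.8, 169.0, 5.4, 5.6], [340.0, 165.0, 5.7, 5.6], [340.0, 161.0, 5.8, 5.7], [340.4, 156.0, 5.1, 5.7], [340.5, 152.0, 5.2, 5.8]]
tip [0.57316725 0.18052113 0.16528934] lean deg [0.29 0.01]
```

>>> servo_tool(increments=[[[1.5,0,0.05,0.4,0],[1.5,0,0.05,0.8,0],[1.5,0,0.05,1.2,0],[1.5,0,0.05,1.6,0],[1.5,0,0.05,2,0]]])

```text
t: 14.95
tool_pos: [0.5754, 0.1799, 0.3158]
tool_rot: [-2.225, -2.217, 0.0]
contact_force: [-0.3, 0.9, -2.1]
opening: 0.02
grip_force: 59.1
```

>>> servo_tool(increments=[[[1.5,0,0,0.4,0],[1.5,0,0,0.8,0],[1.5,0,0,0.8,0]]])

```text
t: 15.25
tool_pos: [0.5752, 0.1799, 0.3073]
tool_rot: [-2.225, -2.217, 0.002]
contact_force: [0.6, 0.9, -2.2]
opening: 0.0205
grip_force: 59.1
```

>>> servo_tool(increments=[[[1.5,0,0,0.6,0],[1.5,0,0,1.2,0],[1.5,0,0,1.8,0],[1.5,0,0,2.4,0],[1.5,0,0,3,0]]])

```text
t: 15.75
tool_pos: [0.5754, 0.1799, 0.2775]
tool_rot: [-2.225, -2.217, 0.001]
contact_force: [0.0, 0.3, -0.5]
opening: 0.0205
grip_force: 59.1
```

>>> servo_tool(increments=[[[1.5,0,0,0.4,0],[1.5,0,0,0.8,0],[1.5,0,0,1.0,0],[1.5,0,0,1.0,0],[1.5,0,0,1.0,0]]])

```text
t: 16.25
tool_pos: [0.5756, 0.18, 0.2685]
tool_rot: [2.225, 2.218, 0.0]
contact_force: [-0.8, 0.5, -1.6]
opening: 0.0205
grip_force: 59.1
```

```bash
python3 - <<'E'
from h import *
go([.5745,.1802,.2175],-.2)
o=ctrl.get_obs();print(o['contact_force'],o['wrist_torque']);o=o['tool_pos'];w=cam('wrist');s=cam('scene')
a,q=axis((w,s),o[:2],np.linspace(.175,o[2]-.065,14))
print('at .16',q+a*((.16-q[2])/a[2]),'at .08',q+a*((.08-q[2])/a[2]),'lean deg',np.degrees(a[:2]).round(2))
E
```

```text
tcp [0.5756 0.18   0.2685] y-dir -0.2 tilt 0.01 shift [ 0.02 -0.11  5.1 ] turn 0.0032695610310895518 q6 0.18 t 16.25
[-0.80279618  0.50134386 -1.6118647 ] [-0.00229746  0.03902084  0.01038655]
[[320.5, 205.0, 18.0, 18.6], [320.7, 208.0, 18.5, 19.1], [320.5, 212.0, 19.3, 19.7], [320.5, 216.0, 20.0, 20.3], [320.5, 220.0, 20.8, 20.9]]
[[339.0, 183.0, 5.7, 5.4], [339.3, 181.0, 5.1, 5.4], [339.2, 179.0, 4.7, 5.5], [339.6, 177.0, 5.5, 5.5], [339.5, 175.0, 5.1, 5.5]]
at .16 [0.57484461 0.18050875 0.16      ] at .08 [0.57494255 0.17947735 0.08      ] lean deg [-0.07  0.74]
```

>>> servo_tool(increments=[[[1.5,0,-0.04,0.4,0],[1.5,0,-0.04,0.8,0],[1.5,0,-0.04,1.2,0],[1.5,0,-0.04,1.6,0],[1.5,0,-0.04,2,0]]])

```text
t: 16.85
tool_pos: [0.575, 0.18, 0.2477]
tool_rot: [-2.225, -2.217, 0.0]
contact_force: [-0.9, 0.5, -1.6]
opening: 0.0205
grip_force: 59.1
```

>>> servo_tool(increments=[[[1.5,0,0,0.3,0],[1.5,0,0,0.6,0],[1.5,0,0,0.6,0]]])

```text
t: 17.15
tool_pos: [0.5749, 0.18, 0.2416]
tool_rot: [-2.225, -2.217, 0.001]
contact_force: [0.2, 0.3, -2.0]
opening: 0.0204
grip_force: 59.1
```

Tip is in the guide ring without force. Continuing to depth.

>>> servo_tool(increments=[[[1.5,0,0,0.5,0],[1.5,0,0,1,0],[1.5,0,0,1.5,0],[1.5,0,0,1.8,0],[1.5,0,0,1.8,0]]])

```text
t: 17.65
tool_pos: [0.5748, 0.18, 0.2234]
tool_rot: [-2.225, -2.217, 0.001]
contact_force: [-0.6, 0.2, -1.9]
opening: 0.0205
grip_force: 59.0
```

```bash
python3 - <<'E'
from h import *
o=ctrl.get_obs();print(o['contact_force'],o['tool_pos'])
for n in('scene','wrist'):
    d=cam(n);c=proj(d,[.5745,.1802,.16]);print(n,'rim',c)
    for lo,hi in(((0,90,40),(8,255,255)),((172,90,40),(180,255,255))):
        for b in blobs(d,lo,hi,2):
            if abs(b[1][0]-c[0])<25 and abs(b[1][1]-c[1])<50: print(b)
    for z in(.156,.16,.162,.164,.168): print(z,proj(d,[.5745,.1802,z])[1])
    if n=='scene': 
        print(blobs(d,(95,100,50),(130,255,255)))
E
```

```text
[-0.61014246  0.20473996 -1.9001584 ] [0.57479202 0.17996186 0.22339126]
scene rim (np.float64(338.5636270228321), np.float64(187.92909209437255))
([337, 187, 4, 3, 5], [338.2, 188.0])
([338, 187, 3, 3, 4], [338.8, 188.2])
0.156 189.20689122554813
0.16 187.92909209437255
0.162 187.2872806502959
0.164 186.6435161392214
0.168 185.35009214750067
[([568, 91, 9, 11, 58], [571.9, 95.8]), ([611, 104, 11, 10, 65], [616.2, 108.4]), ([0, 137, 104, 76, 491], [57.2, 177.0]), ([300, 142, 9, 10, 75], [303.8, 146.5]), ([352, 148, 12, 21, 207], [357.5, 157.7]), ([0, 153, 27, 27, 57], [10.6, 167.8]), ([572, 370, 68, 30, 1151], [597.4, 389.2])]
wrist rim (np.float64(321.27802031673303), np.float64(222.3958471635965))
([310, 216, 23, 15, 95], [321.1, 220.6])
([315, 216, 2, 2, 2], [315.5, 216.5])
([322, 216, 2, 1, 2], [322.5, 216.0])
0.156 219.6516325051079
0.16 222.3958471635965
0.162 223.80668983008948
0.164 225.2443373059836
0.168 228.20316147566123
```

```bash
python3 - <<'E'
from h import *
for n,f in(('wrist','w7.png'),('scene','s7.png')):
    d=cam(n); d['img']=cv2.imread('pics/'+f)[:,:,::-1].copy()
    # w7 taken at TCP below; rebuild relative to tool: wrist geometry constant in tool frame
    o=ctrl.get_obs()['tool_pos'] if n=='wrist' else np.array([.5742,.1797,.3714])
    h=cv2.cvtColor(d['img'],cv2.COLOR_RGB2HSV);m=cv2.inRange(h,(0,90,40),(8,255,255))|cv2.inRange(h,(172,90,40),(180,255,255))
    c=proj(d,o-[0,0,.0575]);y0=int(c[1])-15;x0=int(c[0])-18;sub=m[y0:y0+30,x0:x0+36];ys,xs=np.nonzero(sub)
    for x in sorted(set(xs)): print(x+x0,(ys[xs==x].min()+y0,ys[xs==x].max()+y0),end=' ')
    print(); print(n,'mean',xs.mean()+x0,ys.mean()+y0,[(z,round(proj(d,o-[0,0,z])[1],2)) for z in(.053,.055,.057,.059,.061)])
    print('front surf',[(z,round(proj(d,o+[0,.006,-z] if n=='wrist' else o+[.0055,.0015,-z])[1],2)) for z in(.053,.055,.057,.059,.061)])
E
```

```text
310 (np.int64(223), np.int64(229)) 311 (np.int64(221), np.int64(225)) 312 (np.int64(219), np.int64(223)) 313 (np.int64(218), np.int64(223)) 314 (np.int64(218), np.int64(222)) 315 (np.int64(217), np.int64(220)) 316 (np.int64(217), np.int64(220)) 317 (np.int64(216), np.int64(219)) 318 (np.int64(216), np.int64(219)) 319 (np.int64(216), np.int64(219)) 320 (np.int64(216), np.int64(219)) 321 (np.int64(216), np.int64(219)) 322 (np.int64(216), np.int64(219)) 323 (np.int64(216), np.int64(219)) 324 (np.int64(216), np.int64(219)) 325 (np.int64(217), np.int64(220)) 326 (np.int64(217), np.int64(220)) 327 (np.int64(218), np.int64(220)) 328 (np.int64(218), np.int64(222)) 329 (np.int64(219), np.int64(223)) 330 (np.int64(221), np.int64(224)) 331 (np.int64(223), np.int64(228)) 332 (np.int64(226), np.int64(230)) 
wrist mean 320.66346153846155 220.44230769230768 [(0.053, np.float64(230.96)), (0.055, np.float64(229.42)), (0.057, np.float64(227.9)), (0.059, np.float64(226.42)), (0.061, np.float64(224.96))]
front surf [(0.053, np.float64(220.63)), (0.055, np.float64(219.17)), (0.057, np.float64(217.75)), (
[... 442 characters left out ...]
338 (np.int64(133), np.int64(133)) 339 (np.int64(133), np.int64(134)) 340 (np.int64(134), np.int64(135)) 341 (np.int64(133), np.int64(135)) 342 (np.int64(133), np.int64(134)) 343 (np.int64(133), np.int64(133)) 348 (np.int64(116), np.int64(116)) 349 (np.int64(116), np.int64(117)) 350 (np.int64(116), np.int64(117)) 353 (np.int64(116), np.int64(116)) 
scene mean 333.23636363636365 120.47272727272727 [(0.053, np.float64(130.11)), (0.055, np.float64(130.94)), (0.057, np.float64(131.76)), (0.059, np.float64(132.58)), (0.061, np.float64(133.4))]
front surf [(0.053, np.float64(131.83)), (0.055, np.float64(132.66)), (0.057, np.float64(133.48)), (0.059, np.float64(134.3)), (0.061, np.float64(135.12))]
```

The red mark sits 58 mm below the TCP, so a further 5 mm brings it level with the rim (tip at 50 mm, floor at 35 mm).

>>> servo_tool(increments=[[[1.5,0,0,0.3,0],[1.5,0,0,0.5,0],[1.5,0,0,0.5,0],[1.5,0,0,0.5,0]]])

```text
t: 18.25
tool_pos: [0.575, 0.1799, 0.2191]
tool_rot: [-2.225, -2.217, 0.0]
contact_force: [-0.4, -0.1, -1.7]
opening: 0.0208
grip_force: 59.1
```

>>> servo_tool(increments=[[[1.5,0,0,0,0],[1.5,0,0,0,0],[1.5,0,0,0,0],[1.5,0,0,0,0],[1.5,0,0,0,0]]])

```text
t: 18.75
tool_pos: [0.5751, 0.1799, 0.2193]
tool_rot: [2.225, 2.218, -0.0]
contact_force: [0.6, -0.2, -0.5]
opening: 0.0208
grip_force: 59.1
```

```bash
python3 - <<'E'
from h import *
o=ctrl.get_obs();print(o['tool_pos'],o['contact_force'],o['grip_force'],abs(o['dq']).max(),o['tool_rot'])
s=cam('scene');print([b for b in blobs(s,(95,100,50),(130,255,255)) if abs(b[1][0]-357)<15])
print(ctrl.get_obs()['tool_pos'])
E
```

```text
[0.5751021  0.17994152 0.21932999] [ 0.55720842 -0.16277819 -0.47159307] 59.0719199180603 0.002503005718323811 [ 2.22519558e+00  2.21758199e+00 -4.40866171e-05]
[([352, 148, 12, 21, 205], [357.6, 157.7])]
[0.575106   0.17997326 0.21933855]
```

The arm is steady: the mark is within about 1 mm of the rim, there is no pressing, and the plug is still parked. Handing in.

```bash
python3 -c "
from station import ctrl
print(ctrl.finish_job())"
```

```text
the job is handed in; nothing more can be done
None
```

The job is handed in, with no verdict returned: the plug hangs let go in the notch, and the probe is held steady through port and guide ring, its red mark within about 1–2 mm of the port rim by my measurements.

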